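Set the feed dial and release a batch of dowel billets

ROBOT

A 7-joint arm with a two-finger parallel gripper is mounted at the origin on the work surface; the furniture and walls round the work are solid. World frame = base frame: x ahead of the robot, y to its left, z up, the work surface at z = 0. Lengths are in m, angles in rad, forces in N, time in s.
With the tool pointing down it reaches from about 0.425 to 0.825 m from the base axis. Payload 3.6 kg.
Tool frame: the origin (TCP) lies at the very end of the fingers, on their centre line; the grasp point (between the pads) lies 19 mm behind it; z points along the fingers, y is the line along which they close (so a half turn about z gives the same grasp; the last joint's range is limited). The gripper opens to 93 mm and grips with 3 to 60 N. Pads are 15 mm wide; open, the fingers measure 128 mm over their backs; the gripper's body (75 mm by 188 mm) begins 65 mm behind the grasp point.
Start: joints at [1.252, 0.615, -0.013, 1.423, 0.008, 1.103, -0.04], TCP at [0.188, -0.622, 0.219] pointing down, gripper open.
Joint ranges: [-3.12, 3.12], [-0.3, 2.06], [-1.34, 1.32], [0.26, 2.42], [-1.36, 4.5], [0.01, 1.98], [-2.84, 2.84]. Speed limits (rad/s): [2.79, 2.79, 3.14, 3.14, 3.14, 3.14, 3.14].

INTERFACE

Orientations are given as a unit quaternion [w, x, y, z].
In Python, from cell import * gives the robot as it stands. The module is installed in compiled form; this text tells all that it offers. Calls block until the motion is done:
- move_ptp(position, orientation): joint-space move of the TCP to a pose.
- servo_line(position, rotation=None, velocity=0.15, threshold=None): straight line of the TCP; rotation=None keeps the orientation; velocity is the mean speed in m/s. With threshold (N) it stops when the force on the tool has changed by that much, and returns True; else False.
- move_j(angles): joint-space move.
- grip(opening, f_grip=None): opening from 0.0 (shut) to 1.0 (fully open); f_grip is the grip in N (None keeps the last); returns when the fingers have stopped.
- pause(seconds).
- ik(position, orientation): joint angles nearest the present ones, or None.
- get_state(): the state.
- camera(name): name is "side" or "top" or "wrist"; returns a dict with "color" (420x560x3 uint8, red, green, blue), "vertical_fov" (degrees; the focal length in pixels is half the picture's height over the tangent of half this angle, whatever the lens; pixels are square), "cx", "cy" (the principal point, pixels), "eye" and "attitude" of the camera in the world. Camera axes: x right, y up, looking along -z (the intrinsics and any distortion apply to the point x, -y, -z); pixel columns grow to the right and rows downward; lengths in m; the calibration is good to about 2 mm. A picture is of the moment at which its call begins. There is no depth.
A pose or a line that the arm cannot do raises MotionError and nothing moves.
- hand_in(): hands the job in; it is judged then, once.
The state is a dict: "time_s": time; "joints": joint angles; "qvel": joint speeds; "joint_efforts": joint torques, N m; "position": TCP position; "eef_rot": TCP orientation; "contact_force": force on the tool from outside, world axes, zero at the start; "torque": the same for the moment, N m; "width": opening from 0.0 (shut) to 1.0 (fully open); "grasp_force": force on a finger pad.
Only numpy, scipy, OpenCV 4.12 (cv2) and the standard library are available. Lean on these libraries where they do the work, as an engineer would, in place of code of your own. Each camera call takes 0.05 s, during which the arm holds its last target. There are 200 camera calls.

TASK

Get the dowel dispenser to hand out its batch: first turn the black feed dial until its white pointer stands at the red tab on the scale, with the gate still shut. Then pull the orange-handled slide gate out so that all three billets drop and roll into the tray in front, and push the gate fully shut again, leaving the dial on the red tab. Leave the loose things lying round about where they are.

Things in the scene. Friction and masses are not known exactly. Their poses are not given: they have to be found in the camera images.
- dispenser: Green and grey dowel dispenser, 255 x 295 mm, 150 mm high, fixed to the table. Origin at table height below its middle; x points away from the robot (within 0.25 rad), y left, z up. In this frame the dial's axis is at x -50, y -75 mm, on a grey dial box 152 mm square whose top is at z 55 mm; hopper and tray are on its left.
- hopper (a point): Middle of the hopper's open mouth, at x 75, y 80, z 147 mm of the dispenser. Inside 76 x 84 mm, walls 5 mm, from z 90 up to 150 mm with its rim; outer face of its front wall 41 mm before (-x) this point. Below its gate a ramp leads down to -x into the tray.
- tray (a point): Middle of the open tray's floor (sloping slightly down to the front) in front of the hopper, 12 mm above the table, at x -21, y 80 mm of the dispenser. The tray is 111 mm long (x -77 to 34 mm) and 84 mm wide; side walls to z 44 mm, front lip to z 48 mm.
- dial (a joint): Angle of the black feed dial (rad) about the vertical: 0 when its pointer points along the dispenser's +x, growing counterclockwise from above; stops at -2.4 and 2.4. Turns smoothly against a friction of 0.12 Nm and stays where it is left. It starts between 0.6 and 1.9, so it must be turned clockwise to the tab.
- dial_axis (a point): On the dial's axis, at the top of its grip bar, 99 mm above the table. The upright bar is 18 mm thick, z 65 to 99 mm, and reaches from 50 mm behind the axis (black tail) to 58 mm before it (white pointer: the last 14 mm, 10 mm thick), on a black disc of 42 mm radius (top z 66 mm). Push either end sideways, or grip the bar.
- dial_pointer (a point): Tip of the dial's white pointer, 58 mm from the axis, 82 mm above the table.
- red_tab (a point): The red setting tab on a thin steel ring round the white scale: this point is the middle of its inner edge, 62 mm from the dial's axis, 61 mm above the table. The tab is 12 mm wide, 13 mm long radially, 6 mm high, and fixed; it stands at a dial angle between -1.3 and -0.1 rad.
- gate (a joint): How far the slide gate, the steel plate that is the hopper's floor, is pulled out along the dispenser's -x (m): 0 fully shut, 0.076 fully out at its stop. Friction 2 N plus 8 N per m/s; it stays where it is left. The billets drop as it is drawn out; from 0.07 on all are free to drop.
- gate_handle (a point): Middle of the top of the orange gate handle, an upright plate 12 mm thick (dispenser x), 64 mm wide (y), 44 mm high (z 90 to 134 mm) on the gate plate (top z 90 mm). When shut, 39 mm are free between the handle and the hopper's front wall. It may be pushed from either side or gripped from above across its thickness.
- billet_1: Birch dowel billet, a cylinder 30 mm in diameter and 76 mm long, about 50 g; origin at its middle, own y along its length. At the start it lies in the hopper (two on the gate, one on top of them), its length along the dispenser's y.
- billet_2: Birch dowel billet, a cylinder 30 mm in diameter and 76 mm long, about 50 g; origin at its middle, own y along its length. At the start it lies in the hopper (two on the gate, one on top of them), its length along the dispenser's y.
- billet_3: Birch dowel billet, a cylinder 30 mm in diameter and 76 mm long, about 50 g; origin at its middle, own y along its length. At the start it lies in the hopper (two on the gate, one on top of them), its length along the dispenser's y.
- tape_roll: Roll of pinkish tape, 109 mm across, 19 mm high, bystander; origin under its centre. Above this right-hand side hang the saw's green boom (along x at y about -0.42 m, 0.33 to 0.42 m above the table; the arm may start beyond it and must pass over it) and red hood (x 0.61 to 0.73, y -0.46 to -0.04 m, from 0.16 to 0.36 m up).
- wax_tin: Round green-lidded wax tin, 66 mm across, 24 mm high, bystander; origin under its centre.
- offcut_1: Oak offcut 45 x 120 x 28 mm, bystander; origin under its centre.
- offcut_2: Oak offcut 50 x 85 x 22 mm left of the dispenser, bystander; origin under its centre. (Steel clamp, green mitre frame, tin and fence also lie about; they are fixed.)

How it is judged:
By the outcome, as a careful person would: the job done as asked, in the order asked, and still so for the second after the job is handed in, with the robot touching nothing.
It also fails if it takes over 69 s, if anything falls off the work surface, if the arm or the gripper's body presses on something with over 40 N, if the wrist force passes 120 N, or if a joint passes its speed limit or range.

## Working session

There is one attempt and no reset: what is moved stays moved. The work goes in short steps, each a Python script; the robot and the scene stay as the last script left them, time stands still between calls to the robot, and variables do not carry over. Pictures are saved under pics/ and viewed, at most 10 in all, crops included, and the job is handed in when it is done.

```bash
mkdir -p pics; python3 - <<'E'
from cell import *
import cv2
for n in("top","side"):
    c=camera(n); cv2.imwrite(f"pics/{n}0.png",c["color"][:,:,::-1]); print({k:v for k,v in c.items() if k!="color"})
s=get_state();print(s["time_s"],s["position"],s["eef_rot"],s["width"])
E
```

```text
{'vertical_fov': 42.761790449442636, 'cx': 286.2799849458491, 'cy': 208.86271050220444, 'eye': array([ 0.43778773, -0.00180268,  1.45065304]), 'attitude': array([-0.70585958, -0.01556456,  0.02770381,  0.70763867])}
{'vertical_fov': 49.250345668563675, 'cx': 278.16903725586957, 'cy': 206.04298702783257, 'eye': array([ 0.81904036, -0.73601037,  1.05875236]), 'attitude': array([0.922888  , 0.33541034, 0.06694997, 0.17690489])}
0.1 [ 0.187411   -0.62166613  0.21761795] [-1.12505070e-03  9.89297235e-01  1.45909835e-01 -1.87967968e-04] 1.004591331092568
```

View pics/top0.png

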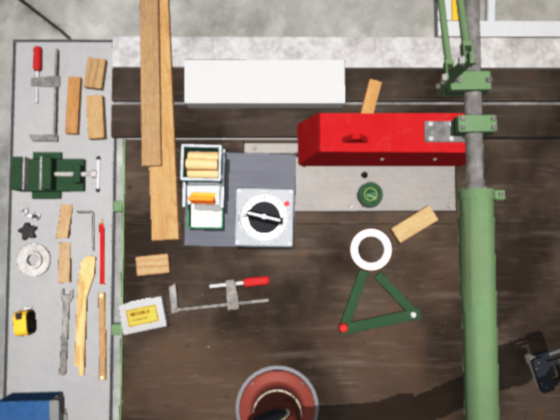

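View pics/side0.png

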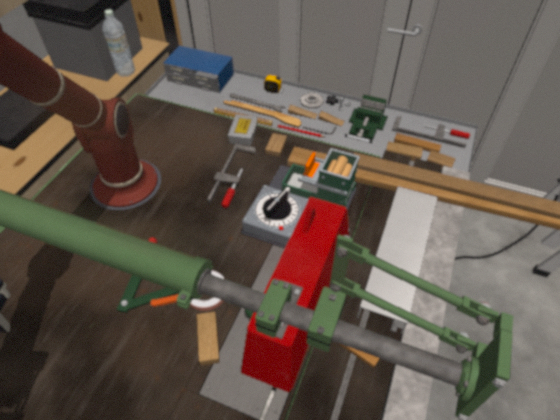

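```bash
cat > h.py <<'E'
from cell import *
import numpy as np, cv2
from scipy.spatial.transform import Rotation as R
def cam(c):
    f=c["color"].shape[0]/2/np.tan(np.radians(c["vertical_fov"])/2)
    q=c["attitude"]; return f,R.from_quat([q[1],q[2],q[3],q[0]]).as_matrix(),np.array(c["eye"]),c["cx"],c["cy"]
def proj(c,P):
    f,M,e,cx,cy=cam(c); p=(np.atleast_2d(P)-e)@M
    return np.c_[cx+f*p[:,0]/-p[:,2], cy-f*p[:,1]/-p[:,2]]
def unproj(c,u,v,z):
    f,M,e,cx,cy=cam(c); d=M@np.array([(u-cx)/f,-(v-cy)/f,-1]); return e+d*(z-e[2])/d[2]
E
python3 - <<'E'
from h import *
a=cv2.imread("pics/top0.png")[135:255,170:310]; b=cv2.imread("pics/side0.png")[140:255,235:375]
cv2.imwrite("pics/crop0.png",np.hstack([cv2.resize(a,(560,480),interpolation=cv2.INTER_CUBIC)]))
E
```

```text
(no output)
```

View pics/crop0.png

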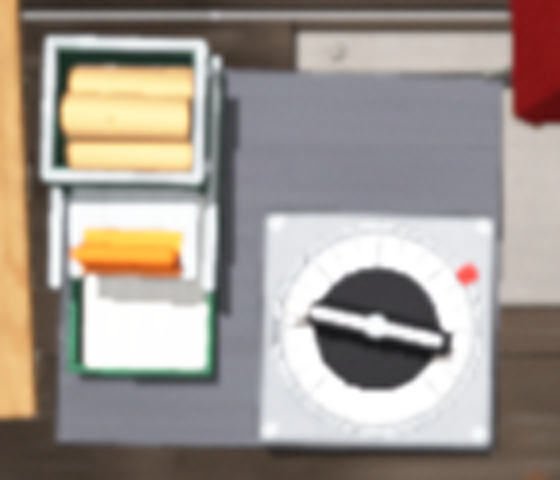

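```bash
python3 - <<'E'
from h import *
from scipy.optimize import least_squares
c=camera("top")
X=np.array([[264,213],[496,216],[491,446],[261,438],[45,37],[208,38],[206,184],[42,182]],float)
U=X/4+[170,135]-.375
D=np.array([[26,1,55],[26,-151,55],[-126,-151,55],[-126,1,55],[118,127,150],[118,33,150],[34,33,150],[34,127,150]])/1e3
D[4:,0]=[.118,.118,.032,.032]
def W(p,D): return np.c_[R.from_euler('z',p[2]).apply(D)+[p[0],p[1],0]]
r=least_squares(lambda p:(proj(c,W(p,D))-U).ravel(),[.6,.1,0])
p=r.x; print(p,r.fun.reshape(-1,2).round(2))
for n,q,z in(("tab",(468,275),.064),("tip",(305,312),.097),("tail",(447,342),.099),("axis",(376,324),.099),("handle",(131,236),.134)):
    w=unproj(c,*(np.array(q)/4+[170,135]-.375),z); d=R.from_euler('z',-p[2]).apply(w-[p[0],p[1],0])*1e3
    print(n,w.round(4),d.round(1),"ang",np.arctan2(d[1]+75,d[0]+50).round(3),np.hypot(d[1]+75,d[0]+50).round(1))
print(ik(np.array([p[0],p[1],.3]),[0,1,0,0]))
E
```

```text
[ 0.55502479  0.10528417 -0.02222421] [[ 0.16 -1.  ]
 [ 0.38 -0.54]
 [ 0.55  0.24]
 [-0.55  1.12]
 [ 1.15  0.41]
 [-1.01  1.01]
 [-1.45 -0.47]
 [ 0.8  -0.78]]
tab [ 0.537  -0.0267  0.064 ] [ -15.1 -132.3   64. ] ang -1.024 67.1
tip [0.5114 0.0769 0.097 ] [-43.  -29.4  97. ] ang 1.418 46.2
tail [ 0.4922 -0.0127  0.099 ] [ -60.2 -119.3   99. ] ang -1.797 45.5
axis [0.5036 0.032  0.099 ] [-49.8 -74.4  99. ] ang 1.203 0.7
handle [0.5564 0.1816 0.134 ] [ -0.3  76.3 134. ] ang 1.254 159.2
[ 0.06275416  0.44162257 -0.44686206  1.53903822  0.19900166  1.20623653
 -1.98863177]
```

```bash
cat >> h.py <<'E'
def down(a): return [0,np.cos(a/2),np.sin(a/2),0]   # tool x at world angle a, tool y at a-90deg
def yawof(q): return 2*np.arctan2(q[2],q[1])
def st():
    s=get_state(); print("t",round(s["time_s"],2),"pos",np.round(s["position"],4),"a",round(yawof(s["eef_rot"]),3),"F",np.round(s["contact_force"],1),"w",round(s["width"],3),"q",np.round(s["joints"],2)); return s
E
python3 - <<'E'
from h import *
s=get_state(); p=np.array(s["position"])
servo_line([p[0],p[1],.52],velocity=.25)
s=st(); q=list(s["joints"]); q[0]=-.06; move_j(q); s=st()
for a in(1.36,-1.04,1.36-2*np.pi,-1.78,-4.18):
    x=ik([.504,.032,.075],down(a)); print(a,None if x is None else np.round(x,2))
E
```

```text
t 1.51 pos [ 0.1873 -0.6215  0.5191] a 0.293 F [-0.4 -0.4 -0.2] w 0.997 q [ 1.24  0.57  0.    0.68 -0.    1.9  -0.03]
t 4.28 pos [0.649  0.0148 0.5192] a 1.594 F [-0.9 -0.3 -0.4] w 1.0 q [-0.06  0.57  0.01  0.68 -0.    1.9  -0.03]
1.36 [-0.11  0.6   0.01  1.99 -0.01  0.55 -0.31]
-1.04 [-0.35  0.62  0.37  2.   -0.39  0.59 -2.33]
-4.923185307179586 [-0.11  0.6   0.01  1.99 -0.01  0.55 -0.31]
-1.78 [ 0.2   0.64 -0.47  1.98  0.47  0.63  2.36]
-4.18 [-0.05  0.6  -0.09  1.99  0.1   0.56  0.33]
```

```bash
python3 - <<'E'
from h import *
move_ptp([.49,.06,.42],down(1.36)); st()
c=camera("wrist"); cv2.imwrite("pics/w1.png",c["color"][:,:,::-1]); np.save("pics/w1.npy",c,allow_pickle=True)
print({k:v for k,v in c.items() if k!="color"})
P=lambda D:R.from_euler('z',-.0222).apply(np.array(D)/1e3)+[.555,.1053,0]
print(proj(c,P([[-50,-75,99],[75,80,150],[-11,80,134],[26,1,55],[26,-151,55],[-126,-151,55],[-126,1,55]])).round(1))
E
```

```text
t 5.08 pos [0.4912 0.0594 0.421 ] a 1.359 F [ 0.  -0.2  0.6] w 1.0 q [-0.17  0.23  0.01  1.48 -0.    1.43 -0.37]
{'vertical_fov': 65.54054405182364, 'cx': 282.03505394086073, 'cy': 211.62007693286537, 'eye': array([0.50633825, 0.13319736, 0.58734752]), 'attitude': array([ 0.98520979, -0.13501559,  0.01317522, -0.10468466])}
[[293.4 188.8]
 [372.3  56.7]
 [302.6  72.7]
 [331.1 127.9]
 [344.3 218.3]
 [257.1 234.2]
 [237.3 146.3]]
```

View pics/w1.png

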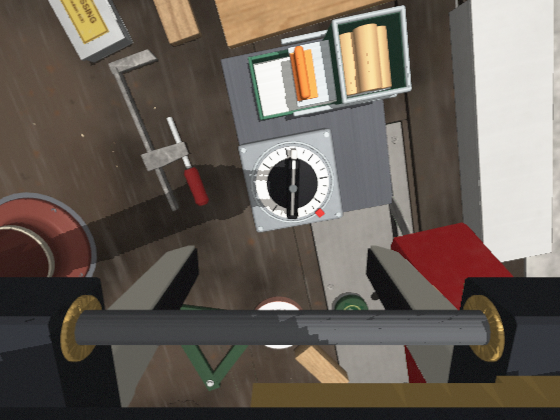

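```bash
python3 - <<'E'
import cv2
a=cv2.imread("pics/w1.png")[110:240,220:360]
cv2.imwrite("pics/w1c.png",cv2.resize(a,None,fx=4.5,fy=4.5,interpolation=cv2.INTER_CUBIC))
E
```

```text
(no output)
```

View pics/w1c.png

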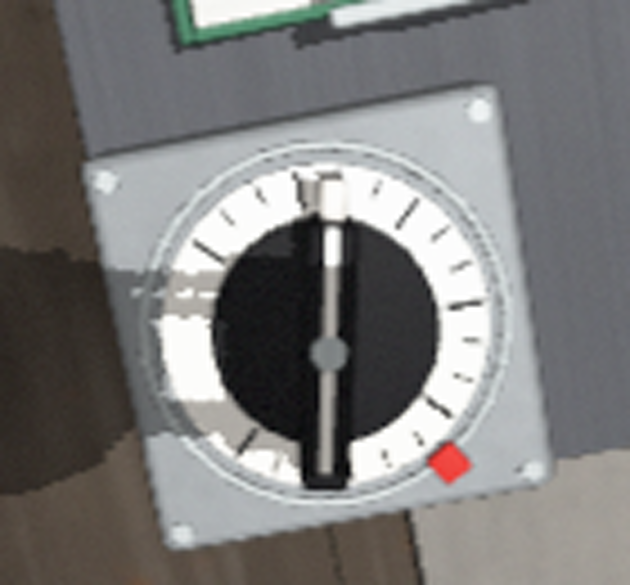

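```bash
python3 - <<'E'
from h import *
from scipy.optimize import least_squares
c=np.load("pics/w1.npy",allow_pickle=True).item()
u=lambda X:np.array(X,float)/4.5+[220,110]-.39
U=u([[88,162],[492,86],[550,486],[168,548],[330,353],[327,332]])
D=np.array([[-126,1,55],[26,1,55],[26,-151,55],[-126,-151,55],[-50,-75,99],[-50,-75,66]])/1e3
W=lambda p:R.from_euler('z',p[2]).apply(D)+[p[0],p[1],0]
r=least_squares(lambda p:(proj(c,W(p))-U).ravel(),[.555,.105,0]); p=r.x; print(p,r.fun.reshape(-1,2).round(2))
for n,q,z in(("tab",(450,462),.064),("tip",(336,178),.09),("tail",(325,488),.099),("axis",(330,353),.099)):
    w=unproj(c,*u(q),z); d=R.from_euler('z',-p[2]).apply(w-[p[0],p[1],0])*1e3
    print(n,w.round(4),d.round(1),"ang",np.arctan2(d[1]+75,d[0]+50).round(3),np.hypot(d[1]+75,d[0]+50).round(1))
E
```

```text
[ 0.55512537  0.10622949 -0.03347448] [[-2.11 -0.76]
 [ 2.14 -1.22]
 [ 1.48  0.52]
 [-1.08  1.73]
 [-0.21 -0.14]
 [-0.23  0.48]]
tab [ 0.5379 -0.0241  0.064 ] [ -12.9 -130.9   64. ] ang -0.985 67.1
tip [0.5168 0.0886 0.09  ] [-37.8 -18.9  90. ] ang 1.356 57.5
tail [ 0.4916 -0.0137  0.099 ] [ -59.5 -122.    99. ] ang -1.769 47.9
axis [0.5029 0.0327 0.099 ] [-49.7 -75.3  99. ] ang -0.779 0.4
```

```bash
python3 - <<'E'
from h import *
move_ptp([.503,.0325,.16],down(1.33)); 
servo_line([.503,.0325,.075],velocity=.12,threshold=15); st()
grip(0.0,20); s=st(); print(s["grasp_force"])
q=list(s["joints"]); d=2.36
for k in range(3):
    q[6]-=d/3; move_j(q)
    s=st()
E
```

```text
t 7.01 pos [0.5038 0.0326 0.0758] a 1.33 F [ 0.3 -0.6 -0.4] w 1.0 q [-0.12  0.6   0.01  1.99 -0.02  0.55 -0.33]
t 8.16 pos [0.5029 0.0325 0.075 ] a 1.33 F [-0.3 -0.4  1. ] w 0.195 q [-0.12  0.6   0.01  2.   -0.02  0.55 -0.33]
19.99349355697632
t 8.93 pos [0.5031 0.0324 0.075 ] a 0.544 F [ 0.7 -0.2 -0. ] w 0.19 q [-0.12  0.6   0.01  2.   -0.02  0.55 -1.12]
t 9.71 pos [0.5031 0.0321 0.075 ] a -0.242 F [ 0.1 -0.9 -1.9] w 0.193 q [-0.12  0.6   0.01  2.   -0.02  0.55 -1.9 ]
t 10.48 pos [0.5029 0.0319 0.075 ] a -1.029 F [ 0.4 -2.2 -1.6] w 0.19 q [-0.12  0.6   0.02  2.   -0.02  0.55 -2.69]
```

```bash
python3 - <<'E'
from h import *
grip(0.45); servo_line([.503,.032,.14],velocity=.2)
servo_line([.488,.058,.28],velocity=.25); s=st(); pause(.2)
c=camera("wrist"); cv2.imwrite("pics/w2.png",c["color"][:,:,::-1]); np.save("pics/w2.npy",c,allow_pickle=True)
x=proj(c,[.503,.032,.066])[0]; print(x)
u0,v0=int(x[0])-90,max(0,int(x[1])-85); print(u0,v0)
cv2.imwrite("pics/w2c.png",cv2.resize(c["color"][v0:v0+150,u0:u0+180,::-1],None,fx=4,fy=4,interpolation=cv2.INTER_CUBIC))
E
```

```text
t 12.3 pos [0.4869 0.0576 0.278 ] a -1.03 F [ 0.3 -0.2  0.4] w 0.447 q [-0.19  0.31  0.03  1.78 -0.01  1.06 -2.75]
[281.02612363 159.74054238]
191 74
```

View pics/w2c.png

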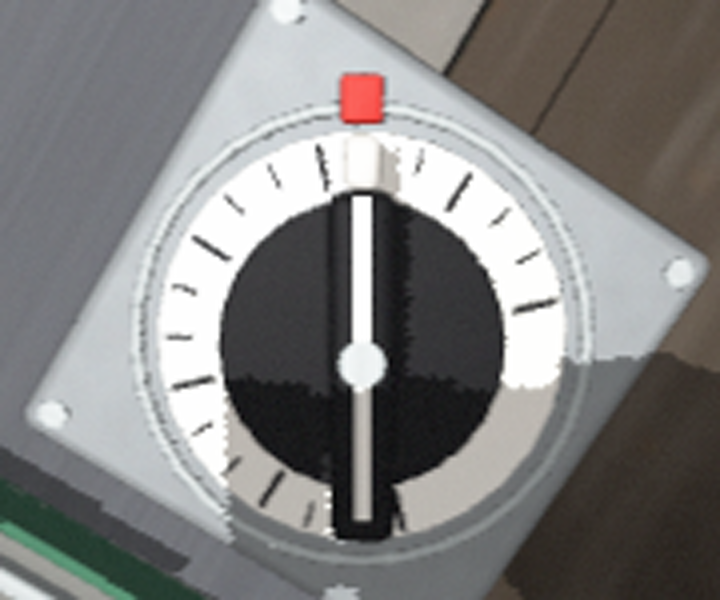

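```bash
python3 - <<'E'
from h import *
a=np.pi/2-.03; h=np.array([.5455,.186,0])
move_ptp(h+[0,0,.23],down(a)); grip(.3)
print(servo_line(h+[0,0,.101],velocity=.15,threshold=10)); st()
grip(0,30); s=st(); print(s["grasp_force"])
c=camera("wrist"); cv2.imwrite("pics/w3.png",c["color"][:,:,::-1])
E
```

```text
False
t 15.83 pos [0.5462 0.1865 0.1019] a 1.541 F [-0.3  0.2  0. ] w 0.301 q [-0.06  0.68 -0.49  1.76  0.43  0.8  -0.79]
t 16.24 pos [0.5457 0.1861 0.1017] a 1.541 F [-1.1 -0.5  4.2] w 0.128 q [-0.06  0.68 -0.49  1.76  0.43  0.8  -0.79]
29.99490201473236
```

View pics/w3.png

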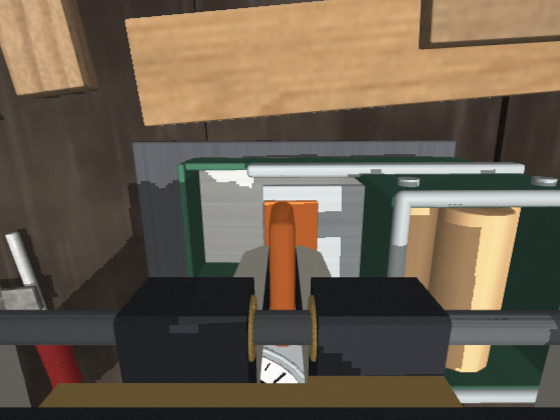

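```bash
python3 - <<'E'
from h import *
p0=np.array(get_state()["position"]); np.save("p0.npy",p0); d=np.array([-np.cos(.03),np.sin(.03),0])
print(servo_line(p0+.0755*d,velocity=.08,threshold=22)); s=st(); print((s["position"]-p0)@d)
pause(1.5); st()
c=camera("wrist"); t=camera("top")["color"][130:260,165:310]
cv2.imwrite("pics/w4.png",np.hstack([cv2.resize(c["color"],(400,300)),cv2.resize(t,(335,300),interpolation=cv2.INTER_CUBIC)])[:,:,::-1])
E
```

```text
False
t 17.38 pos [0.4697 0.1881 0.1017] a 1.541 F [-1.5 -2.4  5.1] w 0.128 q [-0.1   0.6  -0.49  1.96  0.43  0.69 -0.88]
0.07598231490541633
t 18.88 pos [0.4697 0.1881 0.1017] a 1.541 F [-0.6 -2.2  5.3] w 0.125 q [-0.1   0.6  -0.49  1.96  0.43  0.69 -0.88]
```

View pics/w4.png

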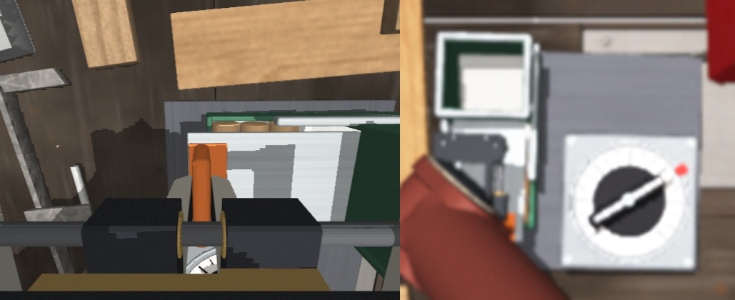

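```bash
python3 - <<'E'
from h import *
p0=np.load("p0.npy"); d=np.array([-np.cos(.03),np.sin(.03),0])
print(servo_line(p0-.002*d,velocity=.06,threshold=25)); s=st(); print((s["position"]-p0)@d)
pause(.3); s=st(); print((s["position"]-p0)@d)
grip(.3); p=np.array(get_state()["position"]); servo_line(p+[0,0,.11],velocity=.2); servo_line([.42,.14,.33],velocity=.25); st()
pause(.2); c=camera("wrist"); t=camera("top")["color"][130:260,165:310]
cv2.imwrite("pics/w5.png",np.hstack([cv2.resize(c["color"],(400,300)),cv2.resize(t,(335,300),interpolation=cv2.INTER_CUBIC)])[:,:,::-1])
E
```

```text
False
t 20.43 pos [0.5457 0.1862 0.1017] a 1.541 F [-4.6 -1.8  6.9] w 0.127 q [-0.06  0.69 -0.49  1.76  0.43  0.81 -0.79]
-1.0323712548053848e-05
t 20.73 pos [0.5457 0.1861 0.1017] a 1.541 F [-4.8 -2.4  7.1] w 0.129 q [-0.06  0.69 -0.49  1.76  0.43  0.81 -0.79]
3.229198750933402e-06
t 22.81 pos [0.4202 0.1396 0.3289] a 1.54 F [-0.3  0.  -0.1] w 0.297 q [ 0.14  0.23 -0.64  1.78  0.15  1.18 -0.57]
```

View pics/w5.png

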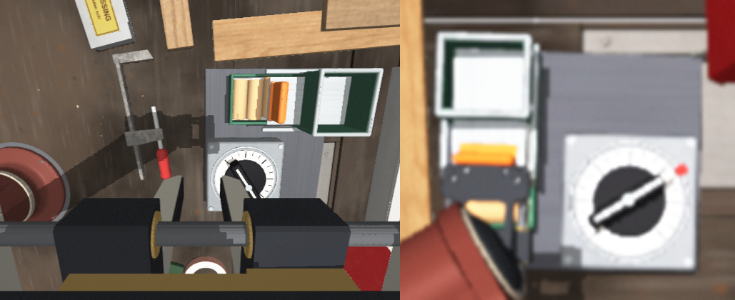

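The last picture shows three billets in the tray at about (253,100), the hopper empty, the gate back at its stop and the pointer on the tab, so I am handing in.

```bash
python3 -c "
from cell import *
print(hand_in())"
```

```text
the job is handed in; nothing more can be done
None
```

The job is handed in at about 23 s of robot time: the dial is on the red tab, all three billets are in the tray, and the gate is fully shut.

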